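Torque down the quadrantal ball bracket

ROBOT

A 7-joint arm with a two-finger parallel gripper is mounted at the origin on the work surface. World frame = base frame: x ahead of the robot, y to its left, z up, the work surface at z = 0. Lengths are in mm, angles in rad, forces in N, time in s.
With the tool pointing down it reaches from about 400 to 900 mm from the base axis. Payload 5.5 kg.
Tool frame: the origin (TCP) lies at the centre of the arm's flange, where the gripper is bolted on; the fingertips stand 173 mm ahead of it and the grasp point (between the pads) lies 155 mm ahead of it; z points along the fingers, y is the line along which they close (so a half turn about z gives the same grasp; the last joint's range is limited). The gripper opens to 85 mm and grips with 20 to 120 N. Pads are 22 mm wide; open, the fingers measure 114 mm over their backs; the gripper's body (76 mm by 85 mm) begins 54 mm behind the grasp point. The pads swing forward as they close: fully open they stand 13 mm farther back than shut.
Start: joints at [1.448, 0.501, -0.427, 1.55, 0.221, 1.138, -0.21], TCP at [244.621, -602.21, 404.71] pointing down, gripper open.
Joint ranges: [-2.88, 2.88], [-0.31, 2.03], [-1.54, 1.56], [0.2, 2.42], [-1.41, 4.55], [0.19, 2.02], [-2.57, 2.57]. Speed limits (rad/s): [2.57, 2.57, 3.14, 3.14, 3.14, 3.14, 3.14].

INTERFACE

Orientations are given as a unit quaternion [x, y, z, w].
In Python, from station import env gives the robot as it stands.
- The arm moves only by the shell command python3 -m inch 'ROWS' [FORCE]. ROWS is JSON, a list that holds one entry, the list of rows, each a list of 7 numbers: the shift along the tool's x, y, z in mm, then the turn, a rotation vector about the tool's x, y, z in rad, then the opening in per cent of the stroke, from 0 (shut) to 100 (fully open). A call has exactly 5 rows; each row shifts and turns the commanded pose from where the row before left it, along the tool's axes as they then stand; what a row does not reach is not made up. A row lasts 1/8 s, in which the tool goes at most 62.5 mm and 10.7 degrees, less where a joint would pass 70% of its speed; a pose out of reach is approached as far as the arm can. A call with a gripper value outside its range is refused whole. The fingers move at their own pace and stop on an object; FORCE is the grip in N (left out, the last holds). Time passes only in rows, so rows that do not move let the fingers close, or fill a call up. It gives the time, the measured TCP pose, the force, the opening and the grip force at its end, in the units of the state.
- env.state(): the state, without advancing time (a new reading comes with each control period).
- env.read_camera(name): name is "side" or "top" or "wrist"; returns a dict with "image" (480x640x3 uint8, blue, green, red), "camera_matrix" (3x3 intrinsics, pixels), "distortion" ([k1, k2, p1, p2, k3] as OpenCV has them; the pictures are not rectified), "T" (4x4, takes a point from camera to world coordinates). Camera axes: x right, y up, looking along -z (the intrinsics and any distortion apply to the point x, -y, -z); pixel columns grow to the right and rows downward; lengths in mm; the calibration is good to about 2 mm. A picture is of the moment at which its call begins. There is no depth.
- env.close_job(): hands the job in; it is judged then, once.
The state is a dict: "clock": time; "joint_positions": joint angles; "qd": joint speeds; "joint_torque": joint torques, N m; "ee_pos": TCP position; "eef_rot": TCP orientation; "ft_force": force on the tool from outside, world axes, zero at the start; "wrist_torque": the same for the moment, N m; "grip_width": finger opening in mm; "grasp_force": force on a finger pad.
Only numpy, scipy, OpenCV 4.12 (cv2) and the standard library are available. Lean on these libraries where they do the work, as an engineer would, in place of code of your own. Each camera call takes 0.05 s, during which the arm holds its last target. There are 200 camera calls.

TASK

Take the click wrench from its cradle, set its socket fully home on the clamp bolt of the quadrantal ball bracket by feel, without ramming it, and tighten the bolt clockwise until the wrench's breakaway joint trips, then stop at once: do not follow through. Lift the wrench off and lay it back in its cradle the way it lay, leaving the other things on the bench alone.

Things in the scene. Friction and masses are not known exactly. Their poses are not given: they have to be found in the camera images.
- grip (a point): Middle of the click wrench's black rubber grip with three red bands (90 mm long, 24 wide, 26 high), half-way up. x runs along the handle to the socket head, z up when the socket points down. It lies 150 mm behind the socket axis and 25 mm above the socket mouth. Wrench: about 0.34 kg, 253 mm long, centre of mass about 80 mm behind the socket axis.
- socket (a point): Centre of the mouth of the wrench's square socket, under the head; z is up along its axis. Square hole 28.2 mm across flats (1.1 mm clear of the bolt all round), 13 mm deep to its roof, the lowest 3 mm flared by 2 mm all round. Its x axis passes through the middle of a flat and points away from the handle (exactly, while the joint is straight).
- click (a joint): Bend of the breakaway joint, rad: 0 straight, grows as the handle is driven clockwise (from above) past the head, end stop 0.35. A preloaded spring holds it straight up to about 1.2 N m at the pivot (10 to 11 N square to the handle at mid-grip). From 0.08 it has tripped, beyond 0.25 the bolt is being forced; it springs straight when let off.
- bolt_top (a point): Centre of the top of the square-headed clamp bolt at the near end of the bracket arm that carries the black ball, 71 mm above the bench. x passes through the middle of a flat and turns with the bolt; z up. 26 mm across flats, 14 mm high, the top 3 mm chamfered to a 21 mm circle. With the socket fully home its mouth is 13 mm below this point.
- bolt_mark (a point): Outer end of the red paint stroke on the bolt head, 10 mm from its axis along its x; turns with it. The bolt is only nipped up and turns stiffly (0.2 to 1.6 N m, harder as it tightens); it needs some 10 to 40 degrees before the wrench trips, which cannot be known beforehand. The socket has about 5 degrees of play on it either way.
- cradle: Wrench cradle fixed on the bench: blue plate 200 x 80 x 5 mm, two teak saddles under the wrench's tube (70 mm to +x) and tail (67 mm to -x), floors 40 mm up, sloping cheeks to 56 mm, notch 22 mm wide at the floor. Origin mid-plate, underside; x along the wrench to its head. Wrench in place: mid-grip at x -5, z 48 mm; socket mouth at x 145, z 23 mm.
- stand: Fixed bracket stand, origin on the bench straight below the bolt: teak block 110 mm wide and 45 high from 55 mm to -x to 115 mm to +x, steel arm on it 46 mm wide, top 53 mm up, and the 90 mm black iron ball 155 mm to +x of the bolt, 159 mm high overall. Washer under the bolt 42 mm across.
- bezel: Chrome compass bezel ring lying flat, 110 mm across, 12 mm high; leave alone.
- spare_ball_center (a point): Centre of the loose spare black iron ball, 90 mm across, resting in a fixed dark wood ring 68 mm across; leave alone.
- shadow_pin: Brass shadow pin standing on its 48 mm foot, 102 mm high; leave alone.
- teak_block: Loose teak block 120 x 80 x 30 mm; leave alone.
- driver: Screwdriver lying on the bench; leave alone.
- grease_tin: Tin 64 mm across and 55 mm high; leave alone.
- bolt_bin: Green bin of spare bolts 120 x 90 x 40 mm; leave alone.
- pivot (a point): The wrench's breakaway knuckle, 36 mm behind the socket axis on the handle's axis. Head: chrome, 47 mm across (square, 36 mm, at its foot), 39 mm high. Behind the knuckle a 16 mm square chrome tube with a yellow band, then the grip (105 to 195 mm behind the socket axis), then a 16 mm square tail. Axes as the socket's.
Mind the look-alikes: they are no part of the job. What is shaped like the cradle but green, turquoise or yellow is not meant.

How it is judged:
By the outcome, as a careful person would: the job done as asked, in the order asked, and still so for the second after the job is handed in, with the robot touching nothing.
It also fails if it takes over 58 s, if anything falls off the work surface, if the arm or the gripper's body presses on something with over 40 N, if the wrist force passes 120 N, or if a joint passes its speed limit or range.

## Working session

There is one attempt and no reset: what is moved stays moved. The work goes in short steps, Python scripts to look and compute and a shell command to move; the robot and the scene stay as the last step left them, time stands still between calls to the robot, and variables do not carry over. Pictures are saved under pics/ and viewed, at most 10 in all, crops included, and the job is handed in when it is done.

```bash
ls; mkdir -p pics
python3 - <<'E'
from station import env
import cv2,numpy as np
s=env.state();print({k:np.round(v,3).tolist() for k,v in s.items()})
a=[]
for n in("top","side"):
    r=env.read_camera(n);cv2.imwrite(f"pics/{n}0.png",r["image"]);np.savez(f"{n}0.npz",**r)
    print(n,r["camera_matrix"].tolist(),r["distortion"],np.round(r["T"],3).tolist())
E
```

```text
pics
{'clock': 0.0, 'joint_positions': [1.448, 0.502, -0.427, 1.551, 0.221, 1.138, -0.21], 'qd': [-0.001, 0.001, 0.0, 0.0, -0.0, -0.001, -0.001], 'joint_torque': [0.001, -56.953, -5.816, -28.095, 0.011, 0.012, -0.0], 'ee_pos': [244.409, -601.918, 403.639], 'eef_rot': [0.981, 0.192, -0.0, -0.001], 'ft_force': [0.214, 0.115, 0.139], 'wrist_torque': [-0.012, -0.008, 0.041], 'grasp_force': 0.0, 'grip_width': 85.388}
top [[445.9935848679781, 0.0, 312.05078473895276], [0.0, 445.9935848679781, 238.59453577592953], [0.0, 0.0, 1.0]] [0.0380279 0.        0.        0.        0.       ] [[0.013, 0.983, -0.182, 322.436], [-1.0, 0.014, 0.001, -101.222], [0.004, 0.182, 0.983, 1176.231], [0.0, 0.0, 0.0, 1.0]]
side [[558.9326992454527, 0.0, 315.1991228047007], [0.0, 558.9326992454527, 238.2641566468355], [0.0, 0.0, 1.0]] [-0.1290184  0.         0.         0.         0.       ] [[-0.832, 0.38, -0.404, -10.076], [-0.555, -0.563, 0.612, 728.484], [0.005, 0.733, 0.68, 974.09], [0.0, 0.0, 0.0, 1.0]]
```

View pics/top0.png

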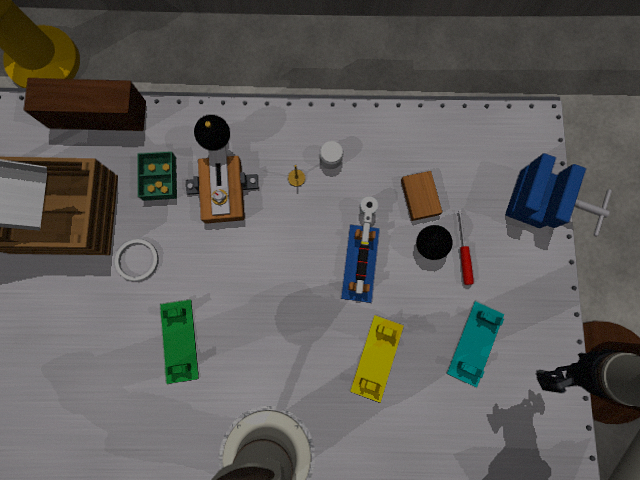

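View pics/side0.png

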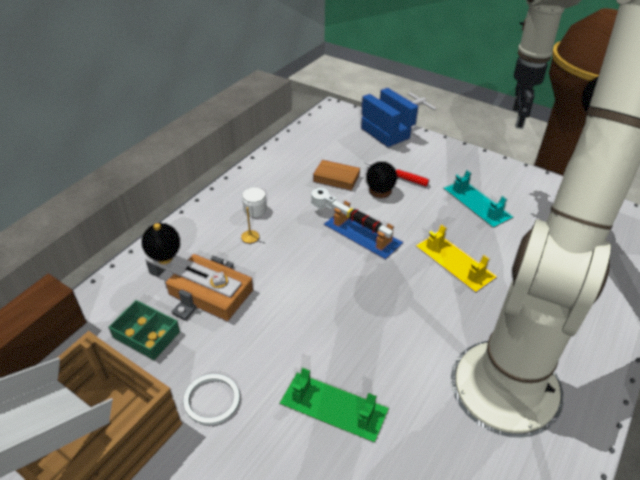

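Top view: the wrench lies in the blue cradle (plate about (349–372, 226–300)), with its head at (369,204). The look-alike cradles are green (180,340), yellow (377,358) and turquoise (476,343), all empty. The bolt is at (220,197), at the near end of the arm carrying the ball (212,132). The blue cradle fits by colour and because it holds the wrench. One enlarged crop will confirm it.

```bash
cat > h.py <<'E'
import numpy as np,cv2
from scipy.spatial.transform import Rotation as R
def ray(r,uv):
    p=cv2.undistortPoints(np.array(uv,float).reshape(-1,1,2),r["camera_matrix"],r["distortion"]).reshape(-1,2)
    d=np.c_[p[:,0],-p[:,1],-np.ones(len(p))]@r["T"][:3,:3].T
    return r["T"][:3,3],d
def onz(r,uv,z):
    o,d=ray(r,uv);return o+d*((z-o[2])/d[:,2])[:,None]
def tri(r1,u1,r2,u2):
    o1,d1=ray(r1,u1);o2,d2=ray(r2,u2);d1=d1[0];d2=d2[0]
    A=np.c_[d1,-d2];k=np.linalg.lstsq(A,o2-o1,rcond=None)[0]
    a=o1+k[0]*d1;b=o2+k[1]*d2
    return (a+b)/2,np.linalg.norm(a-b)
E
python3 - <<'E'
from h import *
t=dict(np.load("top0.npz"));s=dict(np.load("side0.npz"))
im=t["image"];hsv=cv2.cvtColor(im,cv2.COLOR_BGR2HSV)
m=cv2.inRange(hsv,(100,120,50),(130,255,255));m[:, :330]=0;m[:,400:]=0;m[:215]=0;m[310:]=0
v,u=np.nonzero(m);P=onz(t,np.c_[u,v],5)[:,:2].astype(np.float32)
rect=cv2.minAreaRect(P);print("plate",rect)
print("head top",onz(t,[[369,204]],62),"bolt",onz(t,[[220,197]],71),"ball",onz(t,[[212,132]],114))
# red bands
m=cv2.inRange(hsv,(0,120,60),(8,255,255))|cv2.inRange(hsv,(172,120,60),(180,255,255));
g=m.copy();g[:, :340]=0;g[:,385:]=0;g[:235]=0;g[295:]=0
v,u=np.nonzero(g);print("bands px",u.mean(),v.mean(),len(u),onz(t,[[u.mean(),v.mean()]],58))
c1=cv2.resize(im[185:310,330:400],None,fx=4,fy=4,interpolation=cv2.INTER_CUBIC)
c2=cv2.resize(im[170:225,190:260],None,fx=6,fy=6,interpolation=cv2.INTER_CUBIC)
si=s["image"];c3=cv2.resize(si[180:260,310:410],None,fx=4,fy=4,interpolation=cv2.INTER_CUBIC)[:, :]
W=np.zeros((600,800,3),np.uint8);W[:500,:280]=c1;W[:330,290:710]=c2
W[335:600,290:690]=c3[:265];cv2.imwrite("pics/crop.png",W)
E
```

```text
plate ((476.6497497558594, -230.91738891601562), (78.24555969238281, 199.0146484375), 83.18629455566406)
head top [[ 621.50388643 -248.24600914   62.        ]] bolt [[631.93836457 134.1287849   71.        ]] ball [[788.87042933 153.26212931 114.        ]]
bands px 362.25 262.1875 32 [[ 470.73297473 -230.28048892   58.        ]]
```

View pics/crop.png

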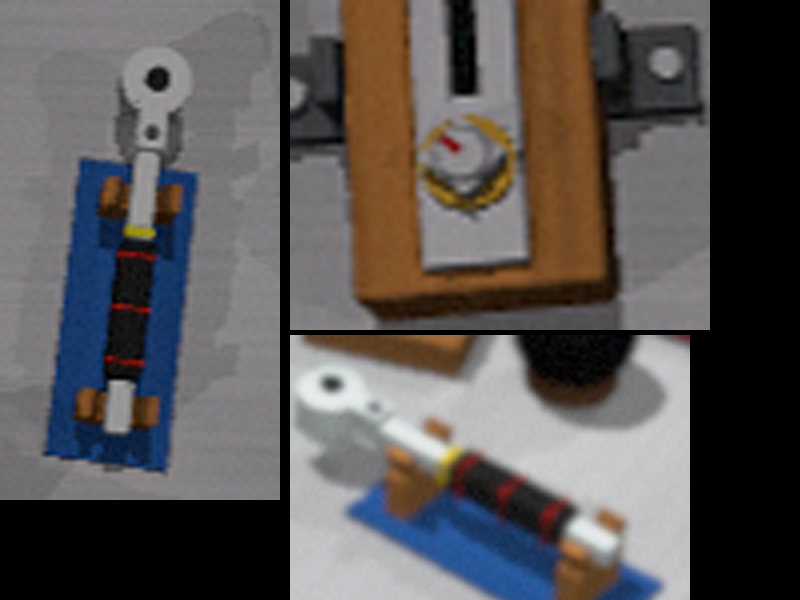

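The crop confirms it: the wrench (red-banded grip) lies in the blue cradle with its head up-image. The plate measures 78x199 mm against 80x200 given, and the mid-grip found from the bands agrees with the cradle geometry within 1 mm. The square bolt with its red mark sits on the washer at the near end of the arm. Next I'll go over the bolt for a close look with the wrist camera, so I need a planning helper first.

```bash
cat >> h.py <<'E'
def st():
    from station import env
    return env.state()
def plan(pos,yaw,n):
    "rows from the measured pose to TCP pos, tool x at yaw(deg), tool down"
    s=st();p=np.array(s["ee_pos"]);r=R.from_quat(s["eef_rot"])
    y=np.radians(yaw);x=np.array([np.cos(y),np.sin(y),0]);z=np.array([0,0,-1.])
    t=R.from_matrix(np.c_[x,np.cross(z,x),z]);w=(r.inv()*t).as_rotvec()/n
    d=(np.array(pos)-p)/n
    for i in range(n):
        print(np.r_[np.round(r.inv().apply(d),1),np.round(w,4)].tolist());r=r*R.from_rotvec(w)
def show():
    s=st();X=R.from_quat(s["eef_rot"]).as_matrix()
    print("t",round(s["clock"],2),"p",np.round(s["ee_pos"],1),"yaw",round(np.degrees(np.arctan2(X[1,0],X[0,0])),2),"z",np.round(X[:,2],3),"F",np.round(s["ft_force"],1),"M",np.round(s["wrist_torque"],2),"w",round(s["grip_width"],1),"g",round(s["grasp_force"],1),"q",np.round(s["joint_positions"],2))
E
python3 - <<'E'
from h import *
from station import env
r=env.read_camera("wrist");s=env.state();X=R.from_quat(s["eef_rot"]).as_matrix()
print("cam in tool",X.T@(r["T"][:3,3]-s["ee_pos"]),"look",X.T@-r["T"][:3,2],r["camera_matrix"][0,0])
plan([560,115,400],-6.8,20)
E
```

```text
cam in tool [74.82856981  0.27049054 30.55734094] look [-0.29717553 -0.00161913  0.95482149] 386.69279657798756
[28.1, -27.3, 0.2, -0.0001, 0.0, 0.0252]
[27.4, -28.0, 0.2, -0.0001, 0.0, 0.0252]
[26.7, -28.7, 0.2, -0.0001, 0.0, 0.0252]
[26.0, -29.3, 0.2, -0.0001, 0.0, 0.0252]
[25.2, -30.0, 0.2, -0.0001, 0.0, 0.0252]
[24.5, -30.6, 0.2, -0.0001, 0.0, 0.0252]
[23.7, -31.2, 0.2, -0.0001, 0.0, 0.0252]
[22.9, -31.8, 0.2, -0.0001, 0.0, 0.0252]
[22.1, -32.4, 0.2, -0.0001, 0.0, 0.0252]
[21.2, -32.9, 0.2, -0.0001, 0.0, 0.0252]
[20.4, -33.4, 0.2, -0.0001, 0.0, 0.0252]
[19.6, -33.9, 0.2, -0.0001, 0.0, 0.0252]
[18.7, -34.4, 0.2, -0.0001, 0.0, 0.0252]
[17.8, -34.9, 0.2, -0.0001, 0.0, 0.0252]
[16.9, -35.3, 0.2, -0.0001, 0.0, 0.0252]
[16.0, -35.7, 0.2, -0.0001, 0.0, 0.0252]
[15.1, -36.1, 0.2, -0.0001, 0.0, 0.0252]
[14.2, -36.5, 0.2, -0.0001, 0.0, 0.0252]
[13.3, -36.8, 0.2, -0.0001, 0.0, 0.0252]
[12.4, -37.2, 0.2, -0.0001, 0.0, 0.0252]
```

```bash
python3 -m inch '[[[28,-27,0,0,0,0.025,100],[27,-28,0,0,0,0.025,100],[27,-29,0,0,0,0.025,100],[26,-29,0,0,0,0.025,100],[25,-30,0,0,0,0.025,100]]]'
python3 -m inch '[[[25,-31,0,0,0,0.025,100],[24,-31,0,0,0,0.025,100],[23,-32,0,0,0,0.025,100],[22,-32,0,0,0,0.025,100],[21,-33,0,0,0,0.025,100]]]'
python3 -m inch '[[[20,-33,0,0,0,0.025,100],[20,-34,0,0,0,0.025,100],[19,-34,0,0,0,0.025,100],[18,-35,0,0,0,0.025,100],[17,-35,0,0,0,0.025,100]]]'
python3 -m inch '[[[16,-36,0,0,0,0.025,100],[15,-36,0,0,0,0.025,100],[14,-36,0,0,0,0.025,100],[13,-37,0,0,0,0.025,100],[12,-37,0,0,0,0.025,100]]]'
python3 - <<'E'
from h import *
from station import env
show()
r=env.read_camera("wrist");np.savez("w1.npz",**r);im=r["image"]
# predicted pixel of bolt
P=np.linalg.inv(r["T"])@np.array([632,134,71,1]);u,_=cv2.projectPoints(np.array([[P[0],-P[1],-P[2]]]),np.zeros(3),np.zeros(3),r["camera_matrix"],r["distortion"])
u=u.ravel().astype(int);print(u)
x,y=max(u[0]-60,0),max(u[1]-45,0)
cv2.imwrite("pics/w1.png",cv2.resize(im[y:y+90,x:x+120],None,fx=6,fy=6,interpolation=cv2.INTER_CUBIC));print(x,y)
E
```

```text
clock: 0.78
ee_pos: [323.5, -421.9, 404.5]
eef_rot: [0.992, 0.13, -0.0, -0.0]
ft_force: [0.1, 0.7, 0.2]
grip_width: 85.3
grasp_force: 0.0
clock: 1.4
ee_pos: [402.6, -242.3, 404.7]
eef_rot: [0.998, 0.067, -0.0, 0.0]
ft_force: [-0.3, 0.2, -0.0]
grip_width: 85.4
grasp_force: 0.0
clock: 2.02
ee_pos: [481.6, -63.9, 404.7]
eef_rot: [1.0, 0.005, -0.0, 0.0]
ft_force: [-0.7, 0.5, -0.4]
grip_width: 85.5
grasp_force: 0.0
clock: 2.65
ee_pos: [558.8, 115.2, 404.4]
eef_rot: [0.998, -0.058, -0.0, 0.0]
ft_force: [0.2, -0.6, 0.5]
grip_width: 85.6
grasp_force: 0.0
t 2.65 p [558.8 115.2 404.4] yaw -6.61 z [-0. -0. -1.] F [ 0.2 -0.6  0.5] M [-0.04 -0.03 -0.05] w 85.6 g 0.0 q [ 0.31  0.41 -0.72  1.75  0.3   1.09 -2.19]
[286 126]
226 81
```

View pics/w1.png

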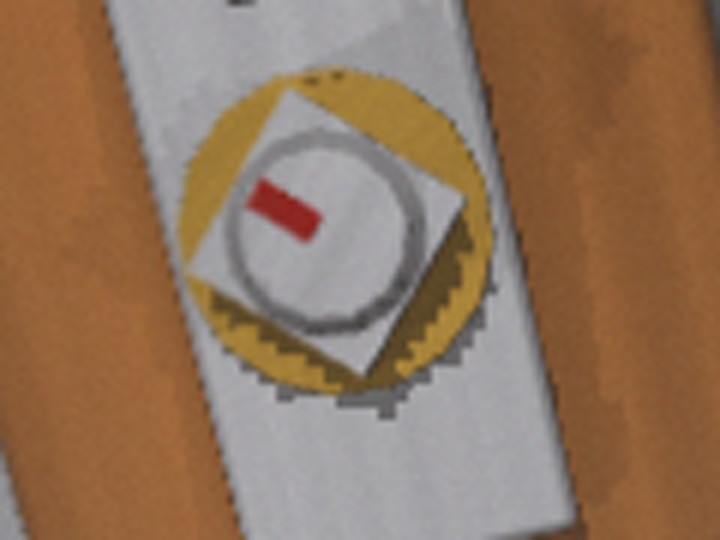

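The wrist view shows the square head with crop corners (288,90), (465,197), (367,378) and (188,268). The red stroke runs from (313,228) out to (253,192). Now I'll work out the bolt centre and yaw, and the rows to get over the grip.

Run:
```python
from h import *
r=dict(np.load("w1.npz"));f=lambda a:np.array(a,float)/6-0.4+[226,81]
C=onz(r,f([[288,90],[465,197],[367,378],[188,268]]),68)[:,:2]
print(C.mean(0));e=np.roll(C,-1,0)-C
print(np.linalg.norm(e,axis=1),np.degrees(np.arctan2(e[:,1],e[:,0]))%90)
m=onz(r,f([[253,192],[313,228]]),71)[:,:2];d=m[0]-m[1];print(m,np.degrees(np.arctan2(d[1],d[0])),np.linalg.norm(m[0]-C.mean(0)))
t=dict(np.load("top0.npz"));c=onz(t,[[219.0,195.]],71);print(c)
plan([471.5,-230.3,330],-6.8,10)
```

```text
[637.61259396 138.69096473]
[25.52792542 25.85977773 26.43212301 25.408328  ] [52.77999868 53.40423197 51.78836726 51.38513404]
[[643.74406442 146.83369175]
 [638.52530772 139.99670441]] 52.645059784302084 10.193082624182848
[[637.18758441 136.9393456   71.        ]]
[-4.9, 35.9, 7.3, -0.0005, -0.0001, 0.0008]
[-4.8, 35.9, 7.3, -0.0005, -0.0001, 0.0008]
[-4.8, 35.9, 7.4, -0.0005, -0.0001, 0.0008]
[-4.8, 35.9, 7.4, -0.0005, -0.0001, 0.0008]
[-4.8, 35.9, 7.4, -0.0005, -0.0001, 0.0008]
[-4.7, 35.9, 7.4, -0.0005, -0.0001, 0.0008]
[-4.7, 35.9, 7.4, -0.0005, -0.0001, 0.0008]
[-4.7, 35.9, 7.4, -0.0005, -0.0001, 0.0008]
[-4.6, 35.9, 7.5, -0.0005, -0.0001, 0.0008]
[-4.6, 35.9, 7.5, -0.0005, -0.0001, 0.0008]
```

```bash
python3 -m inch '[[[-5,36,7,0,0,0.001,100],[-5,36,7,0,0,0.001,100],[-5,36,8,0,0,0.001,100],[-5,36,7,0,0,0.001,100],[-5,36,8,0,0,0.001,100]]]' >/dev/null
python3 -m inch '[[[-5,36,7,0,0,0.001,100],[-5,36,8,0,0,0,100],[-4,36,7,0,0,0,100],[-4,36,8,0,0,0,100],[-5,36,8,0,0,0,100]]]' >/dev/null
python3 - <<'E'
from h import *
from station import env
show()
r=env.read_camera("wrist");np.savez("w2.npz",**r);im=r["image"];cv2.imwrite("pics/w2.png",im)
hsv=cv2.cvtColor(im,cv2.COLOR_BGR2HSV)
m=cv2.inRange(hsv,(0,130,70),(6,255,255))|cv2.inRange(hsv,(174,130,70),(180,255,255))
n,l,S,c=cv2.connectedComponentsWithStats(m)
for i in range(1,n):
    if S[i,4]>40: print("red",c[i],S[i],onz(r,[c[i]],61)[0])
m=cv2.inRange(hsv,(100,120,50),(130,255,255));v,u=np.nonzero(m);print(cv2.minAreaRect(onz(r,np.c_[u,v],5)[:,:2].astype(np.float32)))
E
```

```text
t 3.95 p [ 467.8 -238.8  329.4] yaw -6.88 z [-0.  0. -1.] F [1.3 0.1 0.7] M [-0.07 -0.    0.02] w 85.1 g 0.0 q [ 0.91  0.4  -0.59  1.93  0.28  0.9  -1.52]
red [310.3172043  183.30107527] [291 180  39   7 186] [ 506.07582921 -235.86009474   61.        ]
red [310.45402299 236.07471264] [292 233  38   6 174] [ 472.32774022 -231.54763502   61.        ]
red [311.10588235 284.43529412] [293 281  37   7 170] [ 438.7690688  -227.59488721   61.        ]
((477.2368469238281, -231.97186279296875), (79.37957763671875, 198.96343994140625), 83.17181396484375)
```

View pics/w2.png

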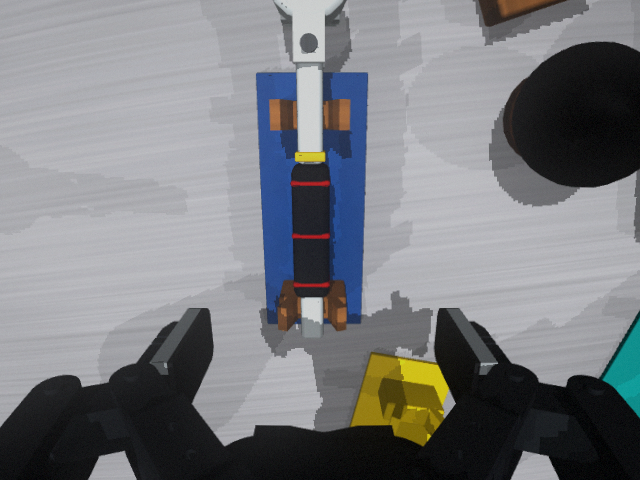

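The wrist view shows the three red bands at (310,183), (310,236) and (311,284), with the handle vertical in the image. The middle band puts mid-grip at (472,-231). The fingers are clear on both sides.

Run:
```python
from h import *
plan([472.1,-231.2,199],-6.85,10)
```

```text
[0.5, -1.4, 12.9, 0.0003, 0.0003, -0.0007]
[0.5, -1.4, 12.9, 0.0003, 0.0003, -0.0007]
[0.5, -1.4, 12.9, 0.0003, 0.0003, -0.0007]
[0.5, -1.4, 12.9, 0.0003, 0.0003, -0.0007]
[0.5, -1.4, 12.9, 0.0003, 0.0003, -0.0007]
[0.5, -1.4, 12.9, 0.0003, 0.0003, -0.0007]
[0.5, -1.4, 12.9, 0.0003, 0.0003, -0.0007]
[0.5, -1.4, 12.9, 0.0003, 0.0003, -0.0007]
[0.5, -1.4, 12.9, 0.0003, 0.0003, -0.0007]
[0.5, -1.4, 12.9, 0.0003, 0.0003, -0.0007]
```

```bash
python3 -m inch '[[[1,-3,15,0,0,0,100],[1,-3,15,0,0,0,100],[1,-3,15,0,0,0,100],[1,-3,15,0,0,0,100],[1,-2,15,0,0,0,100]]]' >/dev/null
python3 -m inch '[[[0,0,15,0,0,0,100],[0,0,15,0,0,0,100],[0,0,15,0,0,0,100],[0,0,9,0,0,0,100],[0,0,0,0,0,0,100]]]'
python3 - <<'E'
from h import *
show();plan([472.1,-231.2,199],-6.85,1)
E
```

```text
clock: 5.25
ee_pos: [474.8, -224.2, 200.0]
eef_rot: [0.998, -0.06, -0.001, -0.0]
ft_force: [-0.6, -0.5, 0.5]
grip_width: 85.3
grasp_force: 0.0
t 5.25 p [ 474.8 -224.2  200. ] yaw -6.89 z [-0.001  0.001 -1.   ] F [-0.6 -0.5  0.5] M [-0.03  0.06  0.01] w 85.3 g 0.0 q [ 0.78  0.6  -0.48  1.99  0.45  0.65 -1.68]
[-1.8, 7.3, 1.0, -0.0005, 0.0012, -0.0006]
```

```bash
python3 -m inch '[[[-2,7,1,0,0,0,100],[0,0,0,0,0,0,100],[0,0,0,0,0,0,60],[0,0,0,0,0,0,40],[0,0,0,0,0,0,40]]]' 100 ; python3 -c "
from h import *
show()"
```

```text
clock: 5.88
ee_pos: [472.3, -230.9, 199.9]
eef_rot: [0.998, -0.06, 0.0, 0.0]
ft_force: [0.7, 0.7, -1.2]
grip_width: 34.7
grasp_force: 0.0
t 5.88 p [ 472.3 -230.9  199.9] yaw -6.88 z [ 0. -0. -1.] F [ 0.7  0.7 -1.2] M [-0.03  0.01  0.01] w 34.7 g 0.0 q [ 0.79  0.6  -0.48  1.99  0.45  0.65 -1.67]
```

```bash
python3 -m inch '[[[0,0,0,0,0,0,30],[0,0,0,0,0,0,0],[0,0,0,0,0,0,0],[0,0,0,0,0,0,0],[0,0,0,0,0,0,0]]]' 100 ; python3 -c "
from h import *
show()"
```

```text
clock: 6.5
ee_pos: [472.3, -230.9, 200.0]
eef_rot: [0.998, -0.06, 0.0, 0.0]
ft_force: [-1.2, 0.7, 5.6]
grip_width: 22.5
grasp_force: 97.9
t 6.5 p [ 472.3 -230.9  200. ] yaw -6.87 z [ 0. -0. -1.] F [-1.2  0.7  5.6] M [0.14 0.39 0.03] w 22.5 g 97.9 q [ 0.79  0.6  -0.48  1.99  0.45  0.65 -1.67]
```

```bash
python3 -m inch '[[[0,0,-5,0,0,0,0],[0,0,-15,0,0,0,0],[0,0,-25,0,0,0,0],[0,0,-25,0,0,0,0],[0,0,-20,0,0,0,0]]]' >/dev/null
python3 - <<'E'
from h import *
from station import env
show()
# wrist camera can see the head? save for later comparison
r=env.read_camera("wrist");np.savez("w3.npz",**r);cv2.imwrite("pics/w3.png",r["image"])
c,s=np.cos(np.radians(52.5)),np.sin(np.radians(52.5))
B=np.array([637.5,138.0])
print(B-150*np.array([c,s]))
plan([*(B-150*np.array([c,s])),290],52.5,10)
E
```

```text
t 7.12 p [ 472.2 -231.   291.3] yaw -6.88 z [ 0.001 -0.    -1.   ] F [ 0.9  1.  -3.4] M [0.01 0.2  0.02] w 23.0 g 98.0 q [ 0.87  0.46 -0.57  1.95  0.33  0.82 -1.58]
[546.18578565  18.99699896]
[4.2, -25.7, 0.3, 0.0004, -0.0003, -0.1036]
[6.9, -25.1, 0.3, 0.0004, -0.0003, -0.1036]
[9.4, -24.3, 0.3, 0.0004, -0.0003, -0.1036]
[11.9, -23.2, 0.4, 0.0004, -0.0003, -0.1036]
[14.2, -21.8, 0.4, 0.0004, -0.0003, -0.1036]
[16.4, -20.2, 0.4, 0.0004, -0.0003, -0.1036]
[18.4, -18.4, 0.4, 0.0004, -0.0003, -0.1036]
[20.2, -16.4, 0.4, 0.0004, -0.0003, -0.1036]
[21.8, -14.2, 0.4, 0.0004, -0.0003, -0.1036]
[23.2, -11.9, 0.4, 0.0004, -0.0003, -0.1036]
```

View pics/w3.png

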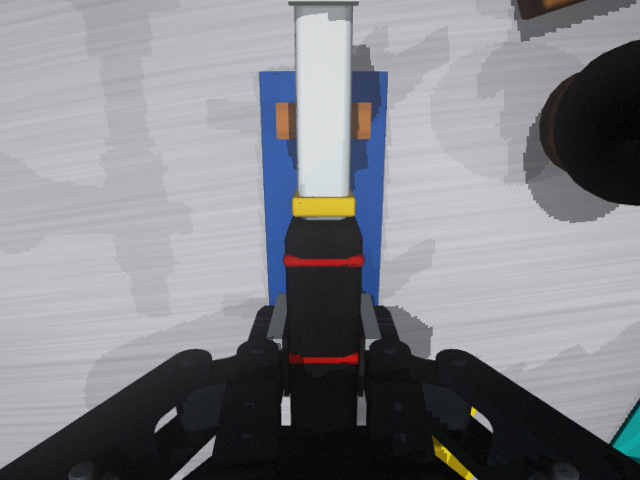

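The wrist view shows the wrench held straight, with the mid band at (323,358). The cradle is free below. I'll carry the wrench over with extra height to clear the shadow pin.

```bash
python3 - <<'E'
from h import *
r=dict(np.load("w3.npz"));hsv=cv2.cvtColor(r["image"],cv2.COLOR_BGR2HSV)
m=cv2.inRange(hsv,(0,130,70),(6,255,255))|cv2.inRange(hsv,(174,130,70),(180,255,255))
n,l,S,c=cv2.connectedComponentsWithStats(m)
p=np.array([472.2,-231.0]);a=np.radians(-6.88);X=np.array([np.cos(a),np.sin(a)]);Y=np.array([X[1],-X[0]])
for i in range(1,n):
    if S[i,4]>40:
        for z in(152,): d=onz(r,[c[i]],z)[0][:2]-p;print(c[i],d@X,d@Y)
E
python3 -m inch '[[[4,-26,-12,0,0,-0.104,0],[7,-25,-12,0,0,-0.104,0],[9,-24,-12,0,0,-0.104,0],[12,-23,-12,0,0,-0.104,0],[14,-22,-12,0,0,-0.104,0]]]' >/dev/null
python3 -m inch '[[[16,-20,0,0,0,-0.104,0],[18,-18,0,0,0,-0.104,0],[20,-16,0,0,0,-0.104,0],[22,-14,0,0,0,-0.104,0],[23,-12,0,0,0,-0.1,0]]]' >/dev/null
python3 -m inch '[[[0,0,10,0,0,0,0],[0,0,20,0,0,0,0],[0,0,20,0,0,0,0],[0,0,10,0,0,0,0],[0,0,0,0,0,0,0]]]' >/dev/null
python3 - <<'E'
from h import *
from station import env
show()
for n in("top","side"):
    r=env.read_camera(n);np.savez(n+"4.npz",**r)
    P=np.linalg.inv(r["T"])@np.array([637.5,138,100,1]);u,_=cv2.projectPoints(np.array([[P[0],-P[1],-P[2]]]),np.zeros(3),np.zeros(3),r["camera_matrix"],r["distortion"])
    u=u.ravel().astype(int);x,y=u[0]-33,u[1]-50;print(n,x,y)
    c=cv2.resize(r["image"][y:y+100,x:x+66],None,fx=6,fy=6,interpolation=cv2.INTER_CUBIC)
    W=c if n=="top" else np.hstack([W,c])
cv2.imwrite("pics/h4.png",W)
plan([546.2,19.0,290],52.5,5)
E
```

```text
[322.94246575 261.6369863 ] 34.47228246363608 0.5042573033303878
[324.43436293 359.33011583] 0.18092067083901578 0.9882077805457704
t 9.05 p [543.3  17.1 288.5] yaw 52.44 z [-0.002  0.    -1.   ] F [-0.3 -0.6 -3.5] M [-0.1   0.16 -0.01] w 23.0 g 98.2 q [ 0.56  0.57 -0.82  1.91  0.53  0.9  -1.18]
top 183 141
side 183 216
[0.5, 0.2, -0.0, 0.0, -0.0001, -0.0001]
[0.5, 0.2, -0.0, 0.0, -0.0001, -0.0001]
[0.5, 0.2, -0.0, 0.0, -0.0001, -0.0001]
[0.5, 0.2, -0.0, 0.0, -0.0001, -0.0001]
[0.5, 0.2, -0.0, 0.0, -0.0001, -0.0001]
```

View pics/h4.png

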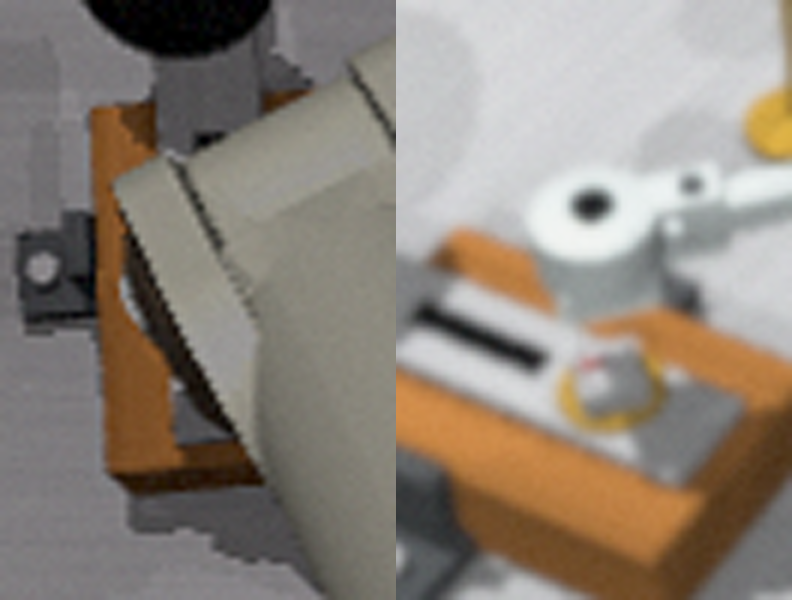

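The side view shows the head's top ellipse at about (597,214) in the crop and the bolt top at about (603,371). The arm hides the head from the top camera. I'll check the offset from the side ray.

Run:
```python
from h import *
r=dict(np.load("side4.npz"));f=lambda a:(np.array(a,float)-[396,0])/6-0.4+[183,216]
print("head",onz(r,f([[597,214],[593,205]]),150.5),"bolt",onz(r,f([[603,371]]),71))
a=np.radians(52.44);print("kin",np.array([543.3,17.1])+150*np.array([np.cos(a),np.sin(a)]))
```

```text
head [[630.8440942  138.11267137 150.5       ]
 [635.05707663 135.43661772 150.5       ]] bolt [[635.79118325 143.13135516  71.        ]]
kin [634.73878391 136.00731179]
```

```bash
python3 -m inch '[[[2,0.5,0,0,0,0,0],[2,0,6,0,0,0,0],[0,0,12,0,0,0,0],[0,0,12,0,0,0,0],[0,0,3,0,0,0,0]]]' >/dev/null
python3 - <<'E'
from h import *
from station import env
show()
r=env.read_camera("side");np.savez("side5.npz",**r)
c=cv2.resize(r["image"][220:305,185:290],None,fx=7,fy=7,interpolation=cv2.INTER_CUBIC)
cv2.imwrite("pics/h5.png",c)
E
```

```text
t 9.78 p [546.   20.2 255.2] yaw 52.48 z [-0.002 -0.    -1.   ] F [ 0.7 -0.1 -3.8] M [-0.16  0.13 -0.04] w 22.3 g 98.2 q [ 0.52  0.62 -0.78  1.92  0.58  0.85 -1.22]
```

View pics/h5.png

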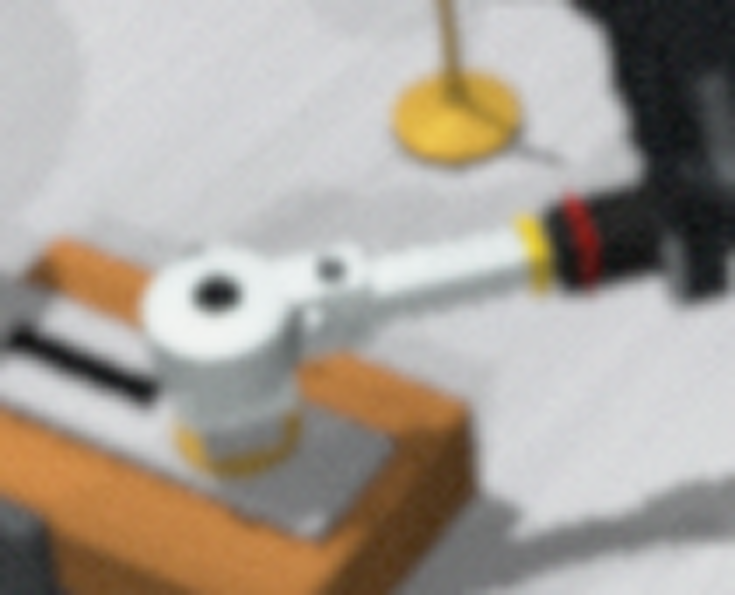

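The head stands over the bolt, centred above the washer by eye (about (237,420) in the crop). I'll lower it by feel.

```bash
python3 -m inch '[[[0,0,2,0,0,0,0],[0,0,2,0,0,0,0],[0,0,2,0,0,0,0],[0,0,1,0,0,0,0],[0,0,1,0,0,0,0]]]' ; python3 -c "
from h import *
show()"
```

```text
clock: 10.45
ee_pos: [546.7, 20.3, 248.8]
eef_rot: [0.897, 0.442, 0.0, 0.0]
ft_force: [-0.9, -0.6, -3.6]
grip_width: 22.8
grasp_force: 98.2
t 10.45 p [546.7  20.3 248.8] yaw 52.47 z [ 0. -0. -1.] F [-0.9 -0.6 -3.6] M [-0.22  0.13  0.  ] w 22.8 g 98.2 q [ 0.51  0.63 -0.77  1.92  0.59  0.83 -1.23]
```

```bash
for i in 1; do python3 -m inch '[[[0,0,1,0,0,0,0],[0,0,1,0,0,0,0],[0,0,1,0,0,0,0],[0,0,1,0,0,0,0],[0,0,1,0,0,0,0]]]'>/dev/null ; done; python3 -c "
from h import *
show()"
```

```text
t 11.07 p [546.7  20.3 243.7] yaw 52.47 z [ 0.  0. -1.] F [ 0.5  0.7 -3.2] M [-0.16  0.13 -0.01] w 23.0 g 98.2 q [ 0.51  0.64 -0.77  1.92  0.6   0.83 -1.24]
```

```bash
python3 -m inch '[[[0,0,1,0,0,0,0],[0,0,1,0,0,0,0],[0,0,1,0,0,0,0],[0,0,1,0,0,0,0],[0,0,1,0,0,0,0]]]'>/dev/null ; python3 -c "
from h import *
show()"
```

```text
t 11.7 p [546.6  20.3 238.6] yaw 52.47 z [ 0.  0. -1.] F [-0.4 -0.6 -3. ] M [-0.14  0.15  0.  ] w 22.5 g 98.2 q [ 0.5   0.64 -0.76  1.92  0.6   0.82 -1.24]
```

```bash
python3 -m inch '[[[0,0,0.8,0,0,0,0],[0,0,0.8,0,0,0,0],[0,0,0.8,0,0,0,0],[0,0,0.8,0,0,0,0],[0,0,0,0,0,0,0]]]'>/dev/null ; python3 -c "
from h import *
show()"
```

```text
t 12.32 p [546.6  20.3 235.5] yaw 52.47 z [-0.  0. -1.] F [-0.1  0.1 -3.4] M [-0.15  0.14 -0.05] w 22.8 g 98.2 q [ 0.5   0.65 -0.76  1.92  0.61  0.81 -1.25]
```

```bash
python3 -m inch '[[[0,0,0.5,0,0,0,0],[0,0,0.5,0,0,0,0],[0,0,0.5,0,0,0,0],[0,0,0,0,0,0,0],[0,0,0,0,0,0,0]]]'>/dev/null ; python3 -c "
from h import *
show()"
```

```text
t 12.95 p [546.7  20.3 234.2] yaw 52.47 z [ 0. -0. -1.] F [-1.9 -1.9  1.7] M [0.03 0.13 0.1 ] w 23.1 g 98.7 q [ 0.5   0.65 -0.75  1.92  0.61  0.81 -1.25]
```

```bash
python3 -m inch '[[[0,0,0.4,0,0,0,0],[0,0,0,0,0,0,0],[0,0,0,0,0,0,0],[0,0,0,0,0,0,0],[0,0,0,0,0,0,0]]]'>/dev/null
python3 - <<'E'
from h import *
show()
# rows for a clockwise arc of dy deg per row about bolt: tool turns +z, moves along tool +/-y
for k in(1.0,2.0):
    a=np.radians(k);print(k,"tool shift x",150*(1-np.cos(a)),"y",150*np.sin(a),"turn",a)
E
```

```text
t 13.57 p [546.7  20.3 233.7] yaw 52.47 z [ 0. -0. -1.] F [-2.6 -3.1  3.3] M [0.08 0.12 0.12] w 22.7 g 99.0 q [ 0.5   0.65 -0.75  1.92  0.61  0.81 -1.25]
1.0 tool shift x 0.022845726541309563 y 2.6178609655925267 turn 0.017453292519943295
2.0 tool shift x 0.09137594713563568 y 5.234924505375146 turn 0.03490658503988659
```

Seated: the reading rises smoothly with the press from -3.4 N hanging to +3.3 N, at the expected home height. Now I'll turn clockwise.

```bash
cat >> h.py <<'E'
def tq():
    s=st();X=R.from_quat(s["eef_rot"]).as_matrix();f=X.T@np.array(s["ft_force"])
    p=np.array(s["ee_pos"]);yaw=np.degrees(np.arctan2(X[1,0],X[0,0]))
    v=np.array([637.5,138.7])-p[:2]
    print("t",round(s["clock"],2),"yaw",round(yaw,2),"arc",round(np.degrees(np.arctan2(v[1],v[0])),2),"r",round(np.linalg.norm(v),1),"z",round(p[2],1),"Ftool",np.round(f,1),"M",np.round(X.T@s["wrist_torque"],2),"g",round(s["grasp_force"],0),"q7",round(s["joint_positions"][6],2))
E
python3 -c "
from h import *
tq()"
python3 -m inch '[[[0,-2.6,0,0,0,0.0175,0],[0,-2.6,0,0,0,0.0175,0],[0,-2.6,0,0,0,0.0175,0],[0,-2.6,0,0,0,0.0175,0],[0,-2.6,0,0,0,0.0175,0]]]' >/dev/null;python3 -c "
from h import *
tq()"
```

```text
t 13.57 yaw 52.47 arc 52.52 r 149.2 z 233.7 Ftool [-4.  -0.2 -3.3] M [ 0.14 -0.01 -0.12] g 99.0 q7 -1.25
t 14.2 yaw 47.36 arc 47.58 r 149.5 z 233.7 Ftool [-3.3  1.9 -4.7] M [-0.44 -0.14  0.15] g 99.0 q7 -1.34
```

```bash
python3 -m inch '[[[0,-2.6,0,0,0,0.0175,0],[0,-2.6,0,0,0,0.0175,0],[0,-2.6,0,0,0,0.0175,0],[0,-2.6,0,0,0,0.0175,0],[0,-2.6,0,0,0,0.0175,0]]]' >/dev/null;python3 -c "
from h import *
tq()"
```

```text
t 14.82 yaw 42.39 arc 42.58 r 149.7 z 233.6 Ftool [-3.6  2.8 -2.9] M [-0.61 -0.21 -0.14] g 99.0 q7 -1.44
```

```bash
python3 -m inch '[[[0,-2.6,0,0,0,0.0175,0],[0,-2.6,0,0,0,0.0175,0],[0,-2.6,0,0,0,0.0175,0],[0,-2.6,0,0,0,0.0175,0],[0,0,0,0,0,0,0]]]' >/dev/null;python3 -c "
from h import *
tq()"
```

```text
t 15.45 yaw 38.43 arc 38.58 r 149.7 z 233.7 Ftool [-4.6  2.7 -3. ] M [-0.66 -0.12 -0.18] g 99.0 q7 -1.52
```

```bash
python3 -m inch '[[[0,-2.6,0,0,0,0.0175,0],[0,-2.6,0,0,0,0.0175,0],[0,-2.6,0,0,0,0.0175,0],[0,-2.6,0,0,0,0.0175,0],[0,0,0,0,0,0,0]]]' >/dev/null;python3 -c "
from h import *
tq()"
```

```text
t 16.07 yaw 34.44 arc 34.57 r 149.7 z 233.7 Ftool [-3.4  3.1 -3.6] M [-0.66 -0.06 -0.21] g 99.0 q7 -1.59
```

```bash
python3 -m inch '[[[0,-2.6,0,0,0,0.0175,0],[0,-2.6,0,0,0,0.0175,0],[0,-2.6,0,0,0,0.0175,0],[0,0,0,0,0,0,0],[0,0,0,0,0,0,0]]]' >/dev/null;python3 -c "
from h import *
tq()"
```

```text
t 16.7 yaw 31.43 arc 31.6 r 149.8 z 233.7 Ftool [-3.8  4.  -3.6] M [-0.79 -0.05 -0.31] g 99.0 q7 -1.65
```

```bash
python3 -m inch '[[[0,-2.6,0,0,0,0.0175,0],[0,-2.6,0,0,0,0.0175,0],[0,-2.6,0,0,0,0.0175,0],[0,0,0,0,0,0,0],[0,0,0,0,0,0,0]]]' >/dev/null;python3 -c "
from h import *
tq()"
```

```text
t 17.32 yaw 28.43 arc 28.61 r 149.8 z 233.7 Ftool [-2.9  3.9 -3.2] M [-0.87  0.03 -0.33] g 99.0 q7 -1.71
```

```bash
python3 -m inch '[[[0,-2.6,0,0,0,0.0175,0],[0,-2.6,0,0,0,0.0175,0],[0,0,0,0,0,0,0],[0,0,0,0,0,0,0],[0,0,0,0,0,0,0]]]' >/dev/null;python3 -c "
from h import *
tq()"
```

```text
t 17.95 yaw 26.44 arc 26.61 r 149.8 z 233.6 Ftool [-2.6  2.8 -3. ] M [-0.88  0.03 -0.43] g 99.0 q7 -1.75
```

```bash
python3 -m inch '[[[0,-2.6,0,0,0,0.007,0],[0,-2.6,0,0,0,0.007,0],[0,0,0,0,0,0,0],[0,0,0,0,0,0,0],[0,0,0,0,0,0,0]]]' >/dev/null;python3 - <<'E'
from h import *
tq()
from station import env
r=env.read_camera("wrist");np.savez("w6.npz",**r)
def line(r):
    hsv=cv2.cvtColor(r["image"],cv2.COLOR_BGR2HSV)
    m=cv2.inRange(hsv,(0,130,70),(6,255,255))|cv2.inRange(hsv,(174,130,70),(180,255,255));m[:, :270]=0;m[:,380:]=0
    n,l,S,c=cv2.connectedComponentsWithStats(m);o=[c[i].round(1).tolist() for i in range(1,n) if S[i,4]>60]
    y=cv2.inRange(hsv,(22,150,100),(32,255,255));y[:, :270]=0;y[:,380:]=0;y[260:]=0
    v,u=np.nonzero(y);return o,u.mean(),v.mean()
print(line(dict(np.load("w3.npz"))),line(r));tq()
E
```

```text
t 18.57 yaw 25.47 arc 25.22 r 149.8 z 233.7 Ftool [-2.6  7.  -3.2] M [-1.65  0.13  0.06] g 99.0 q7 -1.77
([[322.9, 261.6], [324.4, 359.3]], np.float64(323.1522633744856), np.float64(205.98930041152263)) ([[323.1, 262.5], [320.9, 359.5]], np.float64(323.68282662284304), np.float64(206.88003286770748))
t 18.62 yaw 25.47 arc 25.22 r 149.8 z 233.8 Ftool [-2.3  7.7 -3.2] M [-1.71  0.18  0.03] g 99.0 q7 -1.77
```

```bash
python3 -m inch '[[[0,-2.6,0,0,0,0.016,0],[0,-2.6,0,0,0,0.016,0],[0,0,0,0,0,0,0],[0,0,0,0,0,0,0],[0,0,0,0,0,0,0]]]' >/dev/null;python3 -c "
from h import *
tq()"
```

```text
t 19.25 yaw 23.62 arc 23.32 r 149.8 z 233.8 Ftool [-2.3  8.4 -3. ] M [-1.83  0.16  0.11] g 99.0 q7 -1.81
```

```bash
python3 -m inch '[[[0,-2.6,0,0,0,0.016,0],[0,-1.3,0,0,0,0.008,0],[0,0,0,0,0,0,0],[0,0,0,0,0,0,0],[0,0,0,0,0,0,0]]]' >/dev/null;python3 -c "
from h import *
tq()"
```

```text
t 19.88 yaw 22.24 arc 21.91 r 149.8 z 233.8 Ftool [-1.7  9.6 -2.6] M [-1.96  0.32  0.06] g 99.0 q7 -1.84
```

```bash
python3 -m inch '[[[0,-1.3,0,0,0,0.0085,0],[0,-1.3,0,0,0,0.0085,0],[0,-1.3,0,0,0,0.0085,0],[0,0,0,0,0,0,0],[0,0,0,0,0,0,0]]]' >/dev/null;python3 -c "
from h import *
tq()"
```

```text
t 20.5 yaw 20.78 arc 20.45 r 149.9 z 233.8 Ftool [-1.7  9.8 -2.6] M [-1.99  0.32  0.06] g 99.0 q7 -1.87
```

```bash
python3 -m inch '[[[0,-1.3,0,0,0,0.0085,0],[0,-1.3,0,0,0,0.0085,0],[0,-1.3,0,0,0,0.0085,0],[0,0,0,0,0,0,0],[0,0,0,0,0,0,0]]]' >/dev/null;python3 -c "
from h import *
tq()"
```

```text
t 21.12 yaw 19.32 arc 18.99 r 149.9 z 233.8 Ftool [-0.4  9.7 -1.8] M [-2.05  0.4   0.06] g 99.0 q7 -1.9
```

```bash
python3 -m inch '[[[0,-1.3,0,0,0,0.0085,0],[0,-1.3,0,0,0,0.0085,0],[0,-1.3,0,0,0,0.0085,0],[0,0,0,0,0,0,0],[0,0,0,0,0,0,0]]]' >/dev/null;python3 -c "
from h import *
tq()"
```

```text
t 21.75 yaw 17.86 arc 17.51 r 149.9 z 233.8 Ftool [-0.8 10.  -2.1] M [-2.1   0.54  0.03] g 99.0 q7 -1.93
```

```bash
python3 -m inch '[[[0,-1.3,0,0,0,0.0085,0],[0,-1.3,0,0,0,0.0085,0],[0,0,0,0,0,0,0],[0,0,0,0,0,0,0],[0,0,0,0,0,0,0]]]' >/dev/null;python3 -c "
from h import *
tq()"
```

```text
t 22.38 yaw 16.89 arc 16.54 r 150.0 z 233.8 Ftool [-0.8 10.  -2. ] M [-2.14  0.49 -0.01] g 99.0 q7 -1.95
```

```bash
cat >> h.py <<'E'
def line(r):
    hsv=cv2.cvtColor(r["image"],cv2.COLOR_BGR2HSV)
    m=cv2.inRange(hsv,(0,130,70),(6,255,255))|cv2.inRange(hsv,(174,130,70),(180,255,255));m[:, :270]=0;m[:,380:]=0
    n,l,S,c=cv2.connectedComponentsWithStats(m);o=[c[i].round(1).tolist() for i in range(1,n) if S[i,4]>60]
    y=cv2.inRange(hsv,(22,150,100),(32,255,255));y[:, :270]=0;y[:,380:]=0;y[260:]=0
    v,u=np.nonzero(y)
    g=cv2.cvtColor(r["image"],cv2.COLOR_BGR2GRAY);e=[]
    for k in (30,60,90,120,150,180):
        b=np.nonzero((hsv[k,270:380,1]<60)&(g[k,270:380]>150))[0];e.append((k,b.min()+270,b.max()+270))
    return o,u.mean().round(1),v.mean().round(1),e
def look():
    from station import env
    r=env.read_camera("wrist");print(line(r));return r
E
python3 -m inch '[[[0,-1.3,0,0,0,0.0085,0],[0,-1.3,0,0,0,0.0085,0],[0,0,0,0,0,0,0],[0,0,0,0,0,0,0],[0,0,0,0,0,0,0]]]' >/dev/null;python3 -c "
from h import *
tq()
print(line(dict(np.load('w3.npz'))));print(line(dict(np.load('w6.npz'))))
r=look();np.savez('w7.npz',**r)"
```

```text
t 23.0 yaw 15.92 arc 15.56 r 150.0 z 233.7 Ftool [-0.4 10.3 -2.2] M [-2.17  0.59 -0.02] g 99.0 q7 -1.97
([[322.9, 261.6], [324.4, 359.3]], np.float64(323.2), np.float64(206.0), [(30, np.int64(270), np.int64(379)), (60, np.int64(270), np.int64(379)), (90, np.int64(297), np.int64(349)), (120, np.int64(297), np.int64(348)), (150, np.int64(298), np.int64(348)), (180, np.int64(298), np.int64(348))])
([[323.1, 262.5], [320.9, 359.5]], np.float64(323.7), np.float64(206.9), [(30, np.int64(297), np.int64(351)), (60, np.int64(297), np.int64(350)), (90, np.int64(298), np.int64(350)), (120, np.int64(270), np.int64(349)), (150, np.int64(270), np.int64(379)), (180, np.int64(270), np.int64(379))])
([[323.6, 262.0], [322.1, 359.2]], np.float64(323.7), np.float64(206.8), [(30, np.int64(297), np.int64(364)), (60, np.int64(297), np.int64(350)), (90, np.int64(298), np.int64(350)), (120, np.int64(270), np.int64(349)), (150, np.int64(270), np.int64(379)), (180, np.int64(270), np.int64(379))])
```

```bash
cat >> h.py <<'E'
def bend():
    s=st();X=R.from_quat(s["eef_rot"]).as_matrix();P=np.array(s["ee_pos"])[:2]+114*X[:2,0];v=np.array([637.5,138.7])-P
    print("bend est",round(np.arctan2(v[1],v[0])-np.arctan2(X[1,0],X[0,0]),3),"PB",round(np.linalg.norm(v),1))
E
python3 -c "
from h import *
bend()"
python3 -m inch '[[[0,-1.3,0,0,0,0.009,0],[0,-1.3,0,0,0,0.009,0],[0,-1.3,0,0,0,0.01,0],[0,0,0,0,0,0,0],[0,0,0,0,0,0,0]]]' >/dev/null;python3 -c "
from h import *
tq();bend()"
```

```text
bend est -0.026 PB 36.0
t 23.68 yaw 14.3 arc 14.16 r 150.0 z 233.7 Ftool [ 1.2 10.7 -2.1] M [-2.28  0.7  -0.03] g 99.0 q7 -2.0
bend est -0.01 PB 36.0
```

```bash
python3 -m inch '[[[0,-2,0,0,0,0.0175,0],[0,-2,0,0,0,0.0175,0],[0,0,0,0,0,0,0],[0,0,0,0,0,0,0],[0,0,0,0,0,0,0]]]' >/dev/null;python3 -c "
from h import *
tq();bend()"
```

```text
t 24.3 yaw 12.3 arc 12.6 r 150.0 z 233.8 Ftool [ 1.3 10.2 -2. ] M [-2.26  0.76  0.04] g 99.0 q7 -2.04
bend est 0.022 PB 36.0
```

```bash
python3 -m inch '[[[0,-2,0,0,0,0.0175,0],[0,-2,0,0,0,0.0175,0],[0,0,0,0,0,0,0],[0,0,0,0,0,0,0],[0,0,0,0,0,0,0]]]' >/dev/null;python3 -c "
from h import *
tq();bend()"
```

```text
t 24.93 yaw 10.3 arc 11.04 r 150.0 z 233.8 Ftool [ 1.6 10.1 -2.2] M [-2.18  0.84 -0.04] g 99.0 q7 -2.07
bend est 0.054 PB 36.1
```

```bash
python3 -m inch '[[[0,-2,0,0,0,0.0175,0],[0,-2,0,0,0,0.0175,0],[0,0,0,0,0,0,0],[0,0,0,0,0,0,0],[0,0,0,0,0,0,0]]]' >/dev/null;python3 - <<'E'
from h import *
from station import env
tq();bend()
r=env.read_camera("side");np.savez("side8.npz",**r);r0=np.load("side5.npz")
f=lambda i,x,y:cv2.resize(i[y:y+90,x:x+66],None,fx=6,fy=6,interpolation=cv2.INTER_CUBIC)
w=cv2.resize(r["image"][215:305,185:300],None,fx=6.9,fy=6.6,interpolation=cv2.INTER_CUBIC)
cv2.imwrite("pics/h8.png",w[:600,:800])
E
```

```text
t 25.55 yaw 8.3 arc 9.51 r 150.0 z 233.8 Ftool [ 2.4  9.8 -1.5] M [-2.17  0.95 -0.1 ] g 99.0 q7 -2.11
bend est 0.088 PB 36.1
```

View pics/h8.png

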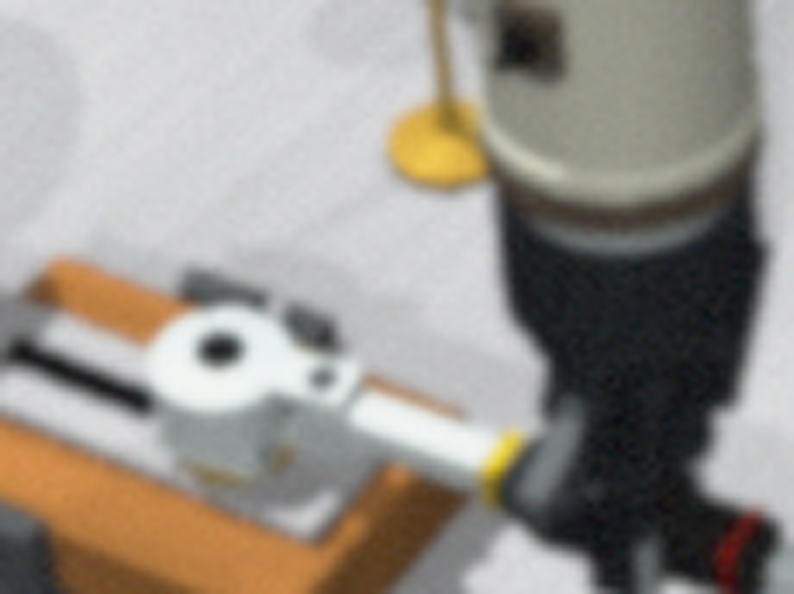

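The side view shows the head hole at (220,349), the knuckle hole at (322,377) and the tube bending off clockwise. I'll compare the head angle from the two holes with the straight-joint picture.

Run:
```python
from h import *
def cen(im,x,y,w=5):
    g=255-cv2.cvtColor(im,cv2.COLOR_BGR2GRAY).astype(float)[y-w:y+w+1,x-w:x+w+1];g=np.clip(g-np.percentile(g,55),0,None)
    v,u=np.mgrid[y-w:y+w+1,x-w:x+w+1];return [(g*u).sum()/g.sum(),(g*v).sum()/g.sum()]
for n,a,b,dz,yw in(("side5.npz",(216,262),(232,258),21.4,52.48),("side8.npz",(217,268),(232,272),0,8.3)):
    r=dict(np.load(n));A=cen(r["image"],*a);B=cen(r["image"],*b,3)
    for zk in(97,92,87):
        h=onz(r,[A],95+dz)[0];k=onz(r,[B],zk+dz)[0];d=(h-k)[:2]
        print(n,zk,np.round(A,1),np.round(B,1),h[:2].round(1),np.linalg.norm(d).round(1),"head yaw",np.degrees(np.arctan2(d[1],d[0])).round(1),"tool",yw)
```

```text
side5.npz 97 [215.5 261.5] [231.8 258.3] [637.3 138.6] 35.8 head yaw 47.0 tool 52.48
side5.npz 92 [215.5 261.5] [231.8 258.3] [637.3 138.6] 36.3 head yaw 55.2 tool 52.48
side5.npz 87 [215.5 261.5] [231.8 258.3] [637.3 138.6] 37.5 head yaw 62.9 tool 52.48
side8.npz 97 [216.4 267.5] [231.5 271.6] [639.5 136.8] 37.6 head yaw 11.8 tool 8.3
side8.npz 92 [216.4 267.5] [231.5 271.6] [639.5 136.8] 35.1 head yaw 18.4 tool 8.3
side8.npz 87 [216.4 267.5] [231.5 271.6] [639.5 136.8] 33.2 head yaw 26.0 tool 8.3
```

Both measures agree it has tripped: about 0.11 rad from the geometry and 0.14 rad from the picture, with the force falling. I'll stop and let off now.

```bash
python3 -m inch '[[[0,2,0,0,0,-0.0175,0],[0,2,0,0,0,-0.0175,0],[0,2,0,0,0,-0.0175,0],[0,2,0,0,0,-0.0175,0],[0,2,0,0,0,-0.0175,0]]]' >/dev/null;python3 -c "
from h import *
tq();bend()"
python3 -m inch '[[[0,2,0,0,0,-0.0175,0],[0,2,0,0,0,-0.015,0],[0,2,0,0,0,-0.009,0],[0,0,0,0,0,0,0],[0,0,0,0,0,0,0]]]' >/dev/null;python3 -c "
from h import *
tq();bend()"
```

```text
t 26.23 yaw 13.34 arc 13.36 r 150.1 z 233.8 Ftool [ 2.3  9.6 -1.7] M [-2.25  0.78 -0.03] g 99.0 q7 -2.02
bend est 0.001 PB 36.1
t 26.85 yaw 15.69 arc 15.34 r 150.1 z 233.8 Ftool [ 0.4  7.8 -1.2] M [-1.75  0.67  0.19] g 99.0 q7 -1.97
bend est -0.025 PB 36.1
```

```bash
python3 -m inch '[[[0,1.3,0,0,0,0,0],[0,1.3,0,0,0,-0.005,0],[0,0,0,0,0,0,0],[0,0,0,0,0,0,0],[0,0,0,0,0,0,0]]]' >/dev/null;python3 -c "
from h import *
tq();bend()"
```

```text
t 27.48 yaw 16.06 arc 15.85 r 150.1 z 233.8 Ftool [ 1.3  4.8 -0.5] M [-1.21  0.75  0.1 ] g 99.0 q7 -1.96
bend est -0.015 PB 36.1
```

```bash
python3 -m inch '[[[0,1.3,0,0,0,-0.003,0],[0,1.3,0,0,0,-0.005,0],[-0.3,1.3,0,0,0,-0.008,0],[0,0,0,0,0,0,0],[0,0,0,0,0,0,0]]]' >/dev/null;python3 -c "
from h import *
tq();bend()"
```

```text
t 28.1 yaw 17.06 arc 17.0 r 150.3 z 233.9 Ftool [4.  2.2 0.2] M [-0.31  1.4   0.09] g 99.0 q7 -1.94
bend est -0.004 PB 36.3
```

```bash
python3 -m inch '[[[0.4,0.8,0,0,0,-0.01,0],[0.4,0.8,0,0,0,-0.01,0],[0,0,-0.5,0,0,0,0],[0,0,-0.5,0,0,0,0],[0,0,0,0,0,0,0]]]' >/dev/null;python3 -c "
from h import *
tq();bend()"
```

```text
t 28.73 yaw 18.14 arc 17.9 r 150.0 z 234.5 Ftool [6.3 2.6 1.2] M [-0.67  1.3   0.39] g 99.0 q7 -1.92
bend est -0.018 PB 36.0
```

```bash
python3 -m inch '[[[0.5,0,0,0,0,0.01,0],[0.5,0.6,0,0,0,0,0],[0,0.6,0,0,0,0,0],[0,0,0,0,0,0,0],[0,0,0,0,0,0,0]]]' >/dev/null;python3 -c "
from h import *
tq();bend()"
```

```text
t 29.35 yaw 17.69 arc 17.95 r 149.7 z 234.4 Ftool [ 0.5 -3.5 -0.9] M [ 0.58  0.5  -0.42] g 99.0 q7 -1.92
bend est 0.02 PB 35.7
```

```bash
python3 -m inch '[[[0,-0.5,0,0,0,-0.005,0],[0,0,-0.5,0,0,0,0],[0,0,-1,0,0,0,0],[0,0,-1,0,0,0,0],[0,0,-1,0,0,0,0]]]' >/dev/null;python3 -c "
from h import *
tq();bend()"
```

```text
t 29.98 yaw 17.88 arc 18.1 r 149.4 z 237.7 Ftool [ 5.6 -1.   9.4] M [ 0.26  0.1  -0.3 ] g 98.0 q7 -1.92
bend est 0.016 PB 35.4
```

```bash
python3 -m inch '[[[0.5,0,-1,0,0,-0.004,0],[0.5,0,-1,0,0,0,0],[0,0,-1,0,0,0,0],[0,0,-1,0,0,0,0],[0,0,-1,0,0,0,0]]]' >/dev/null;python3 -c "
from h import *
tq();bend()"
```

```text
t 30.6 yaw 18.09 arc 18.11 r 148.9 z 243.0 Ftool [-0.3 -0.1  3.7] M [ 0.03 -0.21  0.03] g 99.0 q7 -1.91
bend est 0.001 PB 34.9
```

Free sliding. I'll lift clear and go back over the cradle with height.

```bash
python3 -m inch '[[[0,0,-2,0,0,0,0],[0,0,-4,0,0,0,0],[0,0,-10,0,0,0,0],[0,0,-30,0,0,0,0],[0,0,-35,0,0,0,0]]]' >/dev/null;python3 - <<'E'
from h import *
tq();r=look();np.savez("w9.npz",**r)
p=np.array(st()["ee_pos"])[:2];a=np.radians(18.1);X=np.array([np.cos(a),np.sin(a)]);Y=np.array([X[1],-X[0]])
z=st()["ee_pos"][2]-139.3
for c in line(r)[0]:
    d=onz(r,[c],z)[0][:2]-p;print(c,d@X,d@Y)
plan([472.3,-230.9,330],-6.88,10)
E
```

```text
t 31.23 yaw 18.15 arc 17.99 r 148.4 z 325.2 Ftool [ 0.8 -0.   3.7] M [-0.08 -0.13  0.04] g 99.0 q7 -1.8
([[323.1, 261.6], [321.4, 359.2]], np.float64(323.1), np.float64(206.1), [(30, np.int64(297), np.int64(354)), (60, np.int64(297), np.int64(349)), (90, np.int64(298), np.int64(349)), (120, np.int64(298), np.int64(379)), (150, np.int64(270), np.int64(379)), (180, np.int64(270), np.int64(379))])
[323.1, 261.6] 33.810354928360375 0.5715217580210268
[321.4, 359.2] 1.013798192248779 0.05745104729583636
[-12.6, 30.1, -0.1, 0.0, -0.0007, 0.0437]
[-11.3, 30.6, -0.0, 0.0, -0.0007, 0.0437]
[-9.9, 31.0, -0.0, 0.0, -0.0007, 0.0437]
[-8.5, 31.4, -0.0, 0.0, -0.0007, 0.0437]
[-7.2, 31.8, -0.0, 0.0, -0.0007, 0.0437]
[-5.8, 32.1, -0.0, 0.0, -0.0007, 0.0437]
[-4.4, 32.3, -0.0, 0.0, -0.0007, 0.0437]
[-2.9, 32.4, -0.0, 0.0, -0.0007, 0.0437]
[-1.5, 32.5, -0.0, 0.0, -0.0007, 0.0437]
[-0.1, 32.6, -0.0, 0.0, -0.0007, 0.0437]
```

```bash
python3 -m inch '[[[-13,30,0,0,0,0.044,0],[-11,31,0,0,0,0.044,0],[-10,31,0,0,0,0.044,0],[-8,31,0,0,0,0.044,0],[-7,32,0,0,0,0.044,0]]]' >/dev/null;python3 -m inch '[[[-6,32,0,0,0,0.044,0],[-4,32,0,0,0,0.044,0],[-3,32,0,0,0,0.044,0],[-2,33,0,0,0,0.043,0],[0,32,0,0,0,0.043,0]]]' >/dev/null;python3 -m inch '[[[0,0,15,0,0,0,0],[0,0,25,0,0,0,0],[0,0,20,0,0,0,0],[0,0,0,0,0,0,0],[0,0,0,0,0,0,0]]]' >/dev/null;python3 - <<'E'
from h import *
show();plan([472.3,-230.9,230],-6.88,2)
E
```

```text
t 33.15 p [ 470.8 -230.8  264.6] yaw -6.93 z [ 0.001  0.    -1.   ] F [ 0.3  0.5 -2.4] M [0.03 0.2  0.05] w 22.7 g 99.3 q [ 0.81  0.49 -0.5   1.97  0.33  0.76 -1.57]
[0.8, -0.0, 17.3, -0.0001, -0.0004, -0.0005]
[0.8, -0.0, 17.3, -0.0001, -0.0004, -0.0005]
```

```bash
python3 -m inch '[[[0.8,0,12,0,0,0,0],[0.7,0,14,0,0,-0.001,0],[0,0,12,0,0,0,0],[0,0,6,0,0,0,0],[0,0,0,0,0,0,0]]]' >/dev/null;python3 -c "
from h import *
show()"
python3 -m inch '[[[0,0,5,0,0,0,0],[0,0,4,0,0,0,0],[0,0,3,0,0,0,0],[0,0,3,0,0,0,0],[0,0,2,0,0,0,0]]]' >/dev/null;python3 -c "
from h import *
show()"
```

```text
t 33.77 p [ 471.5 -231.1  219.4] yaw -6.9 z [-0.001  0.001 -1.   ] F [-0.5  0.  -2.3] M [0.03 0.21 0.01] w 22.4 g 99.4 q [ 0.78  0.56 -0.46  1.99  0.39  0.68 -1.62]
t 34.4 p [ 471.8 -231.3  203. ] yaw -6.92 z [ 0.  0. -1.] F [-0.2 -0.4 -2.5] M [0.04 0.2  0.01] w 22.7 g 99.4 q [ 0.76  0.59 -0.44  1.99  0.41  0.65 -1.64]
```

```bash
python3 -m inch '[[[0,0,0.8,0,0,0,0],[0,0,0.8,0,0,0,0],[0,0,0.7,0,0,0,0],[0,0,0.5,0,0,0,0],[0,0,0,0,0,0,0]]]' >/dev/null;python3 -c "
from h import *
show()"
```

```text
t 35.02 p [ 471.8 -231.3  200.3] yaw -6.91 z [ 0. -0. -1.] F [ 0.7 -0.1 -3.7] M [0.   0.17 0.01] w 22.5 g 99.4 q [ 0.76  0.59 -0.44  1.99  0.41  0.64 -1.64]
```

```bash
python3 -m inch '[[[0,0,0.4,0,0,0,0],[0,0,0.4,0,0,0,0],[0,0,0,0,0,0,0],[0,0,0,0,0,0,0],[0,0,0,0,0,0,0]]]' >/dev/null;python3 -c "
from h import *
show()"
```

```text
t 35.65 p [ 471.8 -231.2  200. ] yaw -6.91 z [ 0. -0. -1.] F [-3.7  1.2  6.4] M [0.24 0.61 0.03] w 22.6 g 100.3 q [ 0.76  0.59 -0.44  1.99  0.41  0.64 -1.64]
```

Down on the saddles at the original height, with the same reaction as at the grasp. I'll release and retreat straight up.

```bash
python3 -m inch '[[[0,0,-0.3,0,0,0,0],[0,0,0,0,0,0,30],[0,0,0,0,0,0,40],[0,0,0,0,0,0,70],[0,0,0,0,0,0,100]]]' 20 >/dev/null;python3 -m inch '[[[0,0,0,0,0,0,100],[0,0,0,0,0,0,100],[0,0,0,0,0,0,100],[0,0,0,0,0,0,100],[0,0,-5,0,0,0,100]]]' >/dev/null;python3 -c "
from h import *
show()"
```

```text
t 36.9 p [ 471.6 -231.2  204.7] yaw -6.91 z [-0.001  0.    -1.   ] F [-0.1  0.5  0.7] M [ 0.02  0.   -0.02] w 85.6 g 0.0 q [ 0.76  0.59 -0.45  1.99  0.4   0.65 -1.63]
```

```bash
python3 -m inch '[[[0,0,-20,0,0,0,100],[0,0,-30,0,0,0,100],[0,0,-40,0,0,0,100],[0,0,-40,0,0,0,100],[0,0,0,0,0,0,100]]]' >/dev/null;python3 -m inch '[[[-20,0,-20,0,0,0,100],[-30,0,0,0,0,0,100],[-30,0,0,0,0,0,100],[0,0,0,0,0,0,100],[0,0,0,0,0,0,100]]]' >/dev/null;python3 - <<'E'
from h import *
from station import env
show()
r=env.read_camera("wrist");hsv=cv2.cvtColor(r["image"],cv2.COLOR_BGR2HSV)
m=cv2.inRange(hsv,(0,130,70),(6,255,255))|cv2.inRange(hsv,(174,130,70),(180,255,255))
n,l,S,c=cv2.connectedComponentsWithStats(m)
for i in range(1,n):
    if S[i,4]>60: print("red",c[i],onz(r,[c[i]],61)[0])
s=env.read_camera("side")["image"];a=cv2.resize(s[175:305,155:420],(795,390),interpolation=cv2.INTER_CUBIC)
b=cv2.resize(r["image"],(280,210));W=np.zeros((600,795,3),np.uint8);W[:390]=a;W[390:,:280]=b
cv2.imwrite("pics/fin.png",W)
E
```

```text
t 38.15 p [ 392.7 -221.7  354.8] yaw -6.92 z [ 0.001 -0.    -1.   ] F [1.5 0.3 0.7] M [0.04 0.01 0.04] w 85.5 g 0.0 q [ 0.98  0.22 -0.58  2.08  0.16  0.89 -1.38]
red [323.06285714  57.51428571] [ 505.63189993 -235.78888346   61.        ]
red [323.37222222 113.09444444] [ 471.92113855 -231.89782017   61.        ]
red [323.41139241 165.53164557] [ 438.16252253 -227.83109575   61.        ]
```

View pics/fin.png

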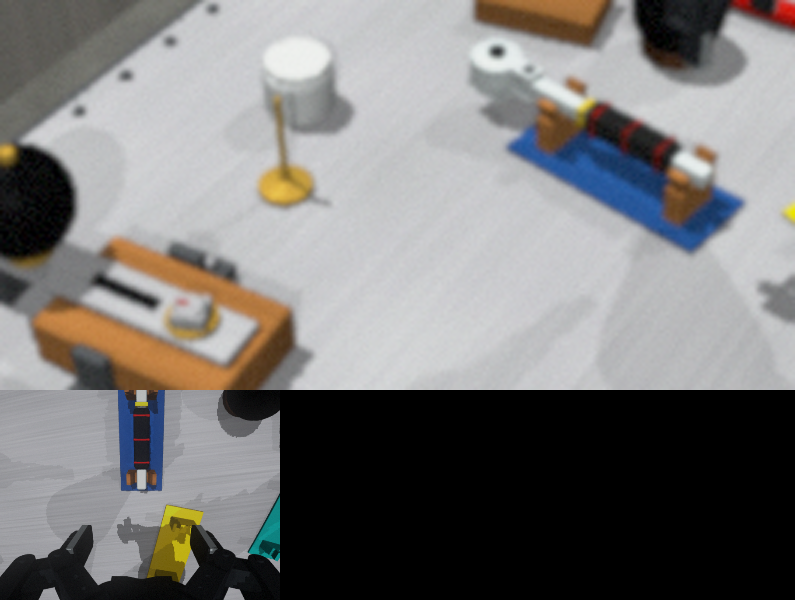

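The wrench lies in the blue cradle as before: the bands are within 0.5 mm of where they were and the joint is straight. The bolt's mark has turned and everything else stands undisturbed. I'll hand it in.

```bash
python3 -c "
from station import env
print(env.close_job())"
```

```text
the job is handed in; nothing more can be done
None
```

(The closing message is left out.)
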